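# Close the bench slide gauge and zero it with the spudger

### The job

The slide gauge on the sloped stand must be zeroed before the flat battery is measured for swelling: hold the head's thumb release in while you slide the head along its beam until the jaws are fully closed, then let go so that the brake locks it there. Take the black spudger from the tool block, press the recessed zero button fully down with its point, and stand the spudger back upright in the block. Never force the head along with its brake on, never press zero with the jaws open, and leave the other things where they are.

Things in the scene. Friction and masses are not known exactly. Their poses are not given: they have to be found in the camera images.
- gauge: Bench slide gauge fixed to the bench: grey stand 232 mm wide (its y), 120 mm deep, its working face rising at 27 degrees away from the robot. Origin under its middle; x away from the robot, z up. A steel beam runs along y, centre line 26 mm off the face. Fixed jaw and post at the +y (left) end, 44 mm high off the face. The face plate reaches 60 mm up-slope and 70 mm down-slope of the beam.
- pinch (a point): Pinch point of the sliding head. Axes: x up-slope, y along the beam to the fixed jaw, z square out of the sloped face. The ribbed thumb release (24 mm along y, 16 along z) is on the head's down-slope side, face at x = -23 mm; the fixed finger rest is up-slope at x = +23 mm. 30 mm off the face plate, 14 mm below the head's top: come in square to the face.
- slide (a joint): Opening between the jaws, m: 0 with the jaws fully closed, up to 0.085; the head moves towards the gauge's -y (right) as it grows. Drags with about 3 N with the brake off; the brake holds 20 N or more.
- release (a joint): Thumb release, m: 0 out (brake on), 0.005 pressed right in, moving up-slope into the head; from about 0.002 the brake is off. Sprung: 9 N to start, 14 N right in; it springs out when let go. Any grip of 20 N or more across release and finger rest presses it right in.
- jaw (a point): On the moving jaw's closing face, middle of the blade that sticks out down-slope of the head (42 mm, 10 mm thick along y). The head is black, 92 mm along the beam (from this face towards -y), 36 mm wide, its top 44 mm off the face, with a blank grey display. The pinch point is 38 mm from this face, the zero button 77 mm. Axes as point pinch.
- zero_mouth (a point): Middle of the round mouth, 14 mm across, of the well in the head's top face that holds the zero button; 39 mm from the pinch point towards -y, 2 mm up-slope and 14 mm out of the face. Same axes as the pinch point, z square out of the sloped face.
- zero_top (a point): Middle of the zero button's top, a grey disc 10 mm across lying 4 mm below the mouth of its well; moves with the button. Axes as the pinch point.
- zero (a joint): Zero button, m: 0 up, 0.003 fully down (into the head, square to the sloped face). Sprung: 1.5 N to start, 3 N fully down.
- spudger: Black nylon spudger: pointed stick 110 mm long, 9.6 mm wide along its own x and 8 mm thick along z (from z = 0 to 8 mm), straight-sided from y = -25 to +35 mm, tapering to a point at y = -55 mm. Origin at mid length on one flat side; its y axis points up to the blunt end; it stands point down in the block, 57 mm showing. It may lean up to 8 degrees. Its x axis lies along the block's y.
- spudger_tip (a point): The spudger's point, about 2.5 x 6 mm, in the middle of its thickness. Axes as the spudger.
- stand: Wooden tool block fixed to the bench, 150 mm (its x) by 42 mm (its y), 60 mm high, origin under its middle. Three square holes 14 mm wide and 53 mm deep stand in a row along x, 48 mm apart: one holds the spudger, two hold nut drivers, in any order.
- hole0 (a point): Mouth of the hole at x = -48 mm on the block's top.
- hole1 (a point): Mouth of the middle hole.
- hole2 (a point): Mouth of the hole at x = +48 mm.
- flat_battery: flat phone battery lying in front of the gauge, 63x106x5 mm
- black_tape: roll of black insulating tape lying flat, 63 mm across, 19 mm high
- spool: spool of solder, 50 mm across, 44 mm high, at the right rear
- block_cell: 9 V block battery standing on end, 18x26x49 mm, near the front edge
- cup: suction cup with a ring handle, 50 mm across, 52 mm high, at the right front
- driver_tall: nut driver standing in the tool block, round, 120 mm long, head 16 mm thick; origin at its foot
- driver_short: nut driver standing in the tool block, round, 96 mm long, head 14 mm thick; origin at its foot

How it is judged:
On the way, in this order (a step that is already met when the one before it is completed fails the run):
1. the head is being slid closed with the thumb release held in (value of joint release above 0.0025 m and value of joint slide between 0.004 and 0.035 m), for 0.04 s.
2. the jaws are closed (within 1.5 mm) and the release is out, brake on (value of joint slide below 0.0015 m and value of joint release below 0.001 m), for 0.3 s.
3. the zero button is pressed down with the spudger's point while the jaws are closed (value of joint zero above 0.0022 m and value of joint slide below 0.0015 m and distance between spudger_tip and zero_top below 0.009 m), for 0.1 s.
At the end, for the whole second after the job is handed in: The jaws are closed within 1.5 mm with the release out (within 1 mm), the zero button is up again, and the spudger stands at rest in a hole of the tool block, point down, its point less than 30 mm above the bench, within 17 degrees of upright (all of step 2 and value of joint zero below 0.001 m and z of spudger_tip in the frame of stand below 0.03 m and x of spudger_tip in the frame of stand between -0.06 and 0.06 m and y of spudger_tip in the frame of stand between -0.012 and 0.012 m and angle between spudger's own y axis and vertical below 0.3 rad and linear speed of spudger below 0.02 m/s); the robot touches nothing.
It fails at once if the head is forced along (faster than 50 mm/s) with the brake on (value of joint release below 0.0008 m and (velocity of joint slide above 0.05 m/s or velocity of joint slide below -0.05 m/s)).
It fails at once if zero is pressed with the jaws more than 3 mm open (value of joint zero above 0.0015 m and value of joint slide above 0.003 m).
It fails at once if another thing on the bench is moved by more than 25 mm (distance of any of flat_battery, black_tape, spool, block_cell, cup, driver_tall, driver_short from where it was at the start of the episode above 0.025 m).
It also fails if it takes over 56 s, if anything falls off the work surface, if the arm or the gripper's body presses on something with over 40 N, if the wrist force passes 120 N, or if a joint passes its speed limit or range.

### The arm

A 7-joint arm with a two-finger parallel gripper is mounted at the origin on a cart in front of the work surface, level with it; the furniture and walls round the work are solid. World frame = base frame: x ahead of the robot, y to its left, z up, the work surface at z = 0. Lengths are in m, angles in rad, forces in N, time in s.
With the tool pointing down it reaches from about 0.4 to 0.875 m from the base axis. Payload 19.3 kg.
Tool frame: the origin (TCP) lies midway between the tips of the shut fingers; the grasp point (between the pads) lies bot.pinch_z behind it (bot.pinch_z is the distance from the TCP to the grasp point, in m); z points along the fingers, y is the line along which they close (so a half turn about z gives the same grasp; the last joint's range is limited). The gripper opens to 85 mm and grips with 20 to 120 N. Pads are 22 mm wide; open, the fingers measure 114 mm over their backs; the gripper's body (76 mm by 85 mm) begins 54 mm behind the grasp point. The pads swing forward as they close: fully open they stand 13 mm farther back than shut.
Start: joints at [1.045, 0.521, -0.036, 1.599, 0.021, 1.021, -0.113], TCP at [0.275, -0.561, 0.231] pointing down, gripper open.
Joint ranges: [-2.91, 2.91], [-0.3, 2.13], [-1.5, 1.42], [0.17, 2.43], [-1.26, 4.41], [0.16, 1.93], [-2.52, 2.52]. Speed limits (rad/s): [1.89, 1.89, 2.39, 2.39, 3.01, 3.01, 3.01].

### API

Orientations are given as [roll, pitch, yaw] about the fixed x, y, z axes, in that order (R = Rz(yaw) Ry(pitch) Rx(roll)).
In Python, from workcell import readout, grab_frame, camera_info, workorder, bot gives the robot as it stands. The module is installed in compiled form; this text tells all that it offers.
- The arm moves only by the tool drive_tool, never from a script. Its argument "targets" is a list of rows, each an object of numbers: "dx", "dy", "dz": the shift along the tool's x, y, z as a fraction of full scale; "yaw": the turn about the tool's z as a fraction of full scale; "fingers": the closure, from 0 (fully open) to 1 (shut). In form: [{"dx": .., "dy": .., "dz": .., "yaw": .., "fingers": ..}, ...]. A call has 1 to 20 rows; each row shifts and turns the commanded pose from where the row before left it, along the tool's axes as they then stand; what a row does not reach is not made up. Full scale, the value 1, is 0.1 m for a shift and 90 degrees for a turn. A row lasts 1/10 s, in which the tool goes at most 50 mm and 8.59 degrees, less where a joint would pass 70% of its speed; a pose out of reach is approached as far as the arm can. A call with a number of a shift or a turn outside -1 to 1 is refused whole. A call with a gripper value outside its range is refused whole. The fingers move at their own pace and stop on an object; "squeeze" is the grip in N (left out, the last holds). Time passes only in rows, so rows that do not move let the fingers close. It gives the time, the measured TCP pose, the force, the opening and the grip force at its end, in the units of the state.
- readout.observe(): the state, without advancing time (a new reading comes with each control period).
- grab_frame(name): name is "scene" or "top" or "wrist"; returns the picture (384x512x3 uint8, blue, green, red); there is no depth.
- camera_info(name): a dict with "fx", "fy", "cx", "cy" (pixels), "T" (4x4, takes a point from camera to world coordinates); the wrist camera has in their place "hand_eye" (4x4, takes a point from camera to tool coordinates, whose origin is the TCP and whose axes are the flange's). Camera axes: x right, y up, looking along -z (the intrinsics and any distortion apply to the point x, -y, -z); pixel columns grow to the right and rows downward; lengths in m; the calibration is good to about 2 mm. A picture is of the moment at which its call begins: read the wrist's pose just before it. camera_info takes no time and is no camera call.
- workorder.job_done(): hands the job in; it is judged then, once.
The state is a dict: "clock": time; "qpos": joint angles; "qd": joint speeds; "joint_efforts": joint torques, N m; "position": TCP position; "tool_rot": TCP orientation; "force": force on the tool from outside, world axes, zero at the start; "moment": the same for the moment, N m; "grip_width": finger opening in m; "finger_force": force on a finger pad.
Only numpy, scipy, OpenCV 4.12 (cv2) and the standard library are available. Lean on these libraries where they do the work, as an engineer would, in place of code of your own. Each camera call takes 0.05 s, during which the arm holds its last target. There are 200 camera calls.

## Working session

There is one attempt and no reset: what is moved stays moved. The work goes in short steps, Python scripts to look and compute and a tool call to move; the robot and the scene stay as the last step left them, time stands still between calls to the robot, and variables do not carry over. Pictures are saved under pics/ and viewed, at most 10 in all, crops included, and the job is handed in when it is done.

Besides the shell and the picture viewer there is one more tool, called after "Emit:" by a JSON object that holds its "api" and its "payload". drive_tool: Moves the arm, as the interface text tells. Shift numbers are shares of 0.1 m and turn numbers shares of 90 degrees, none past 1 either way. Its arguments: {"type":"object","properties":{"targets":{"type":"array","items":{"type":"object","properties":{"dx":{"type":"number","minimum":-1,"maximum":1},"dy":{"type":"number","minimum":-1,"maximum":1},"dz":{"type":"number","minimum":-1,"maximum":1},"yaw":{"type":"number","minimum":-1,"maximum":1},"fingers":{"type":"number"}}}},"squeeze":{"type":"number"}},"required":["targets"]}

```bash
mkdir -p pics; python3 - <<'E'
from workcell import readout, grab_frame, camera_info, bot
import cv2, numpy as np
s=readout.observe(); print({k:np.round(v,3) for k,v in s.items()}); print(bot.pinch_z)
for n in("scene","top","wrist"):
    c=camera_info(n); print(n,c)
    cv2.imwrite(f"pics/{n}0.png",grab_frame(n))
a=cv2.imread("pics/scene0.png");b=cv2.imread("pics/top0.png")
E
```

```text
{'clock': np.float64(0.0), 'qpos': array([ 1.045,  0.522, -0.036,  1.6  ,  0.021,  1.021, -0.113]), 'qd': array([-0.001, -0.001,  0.001,  0.   ,  0.001,  0.002,  0.002]), 'joint_efforts': array([-0.0000e+00, -9.2709e+01,  1.9800e+00, -3.6994e+01,  1.8000e-02,
        8.0000e-03, -0.0000e+00]), 'position': array([ 0.275, -0.561,  0.231]), 'tool_rot': array([-3.141,  0.   ,  0.456]), 'force': array([-0.177, -0.331, -0.331]), 'moment': array([-0.019, -0.004,  0.046]), 'finger_force': np.float64(0.0), 'grip_width': np.float64(0.086)}
0.0187
scene {'fx': 377.8065488214011, 'fy': 377.8065488214011, 'cx': 255.9441606290692, 'cy': 190.01431553112025, 'T': array([[-0.89307891,  0.3238974 , -0.31225075,  0.32960096],
       [-0.44971424, -0.66263572,  0.59889148,  0.44926715],
       [-0.01292911,  0.67528096,  0.73744726,  0.70253001],
       [ 0.        ,  0.        ,  0.        ,  1.        ]])}
top {'fx': 353.01269914699117, 'fy': 353.01269914699117, 'cx': 247.91767426399016, 'cy': 188.230289563331, 'T': array([[ 0.00483148,  0.98788543, -0.15510974,  0.41277503],
       [-0.99998457,  0.0051984 ,  0.00196005, -0.04744143],
       [ 0.00274263,  0.15509787,  0.9878953 ,  1.00635506],
       [ 0.        ,  0.        ,  0.        ,  1.        ]])}
wrist {'fx': 268.92391569799685, 'fy': 268.92391569799685, 'cx': 253.56311711404643, 'cy': 191.090420044884, 'hand_eye': array([[-7.98632276e-04,  9.53016975e-01,  3.02915841e-01,
         7.70117579e-02],
       [ 9.99998929e-01,  1.13267806e-03, -9.27089177e-04,
        -5.31558839e-04],
       [-1.22663785e-03,  3.02914777e-01, -9.53016859e-01,
        -1.41671540e-01],
       [ 0.00000000e+00,  0.00000000e+00,  0.00000000e+00,
         1.00000000e+00]])}
```

View pics/top0.png

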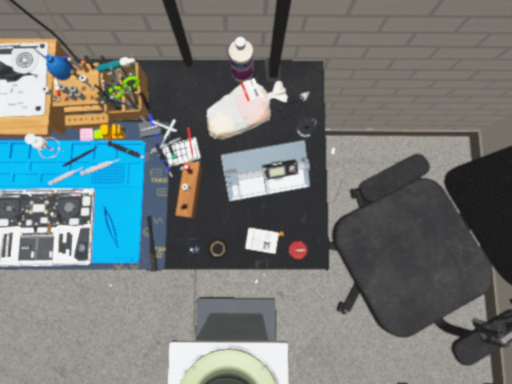

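View pics/scene0.png

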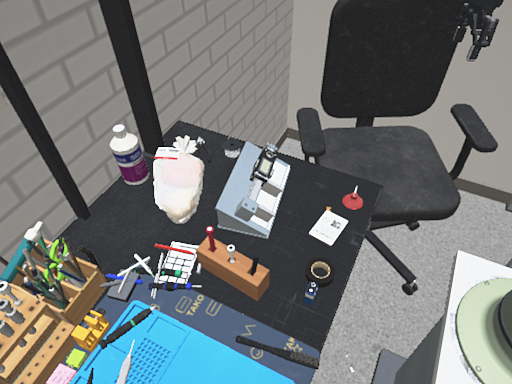

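The top view shows the gauge at about (265,171), its head at (282,171), and the tool block at (188,190). The scene view shows the spudger at (254,266) in the block end nearest the robot. I'll enlarge both.

```bash
python3 - <<'E'
import cv2, numpy as np
a=cv2.imread("pics/scene0.png")[135:300,185:300];b=cv2.imread("pics/top0.png")[135:225,160:320]
b=cv2.resize(b,None,fx=5,fy=5,interpolation=cv2.INTER_CUBIC)
a=cv2.resize(a,None,fx=3.6,fy=3.6,interpolation=cv2.INTER_CUBIC)
cv2.imwrite("pics/ca.png",a);cv2.imwrite("pics/cb.png",b)
E
```

```text
(no output)
```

View pics/cb.png

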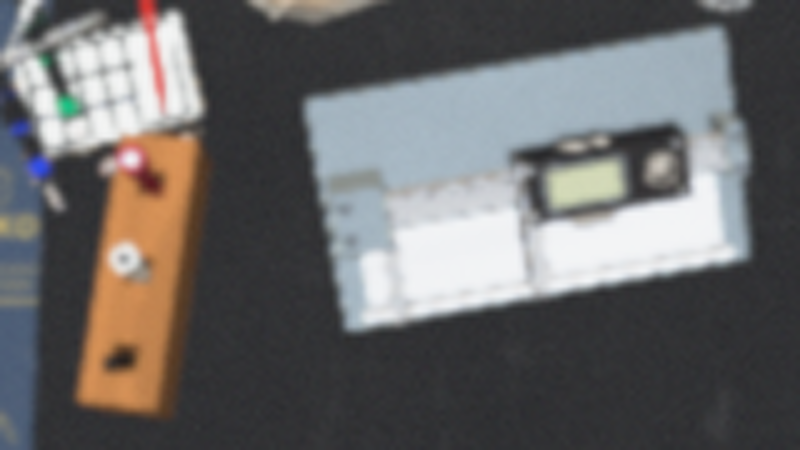

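View pics/ca.png

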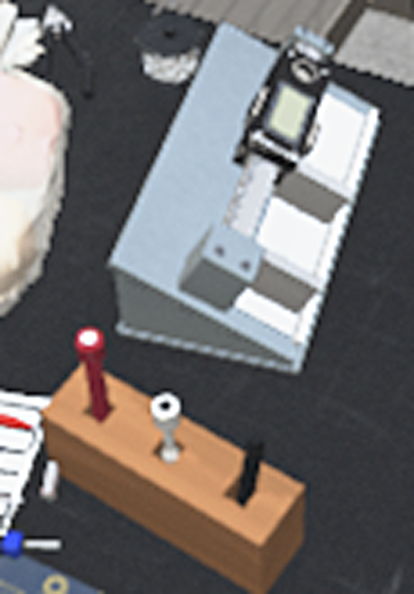

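The enlarged top crop shows the zero button at (660,170), the display at (587,185), the finger rest at (585,142) and the release at (595,217). The spudger top is at about (122,355) and the jaws are about 80 mm apart. In the scene crop the same features are at (310,70), (290,110), (257,107) and (313,137), with the spudger top at (255,447).

```bash
cat > h.py <<'E'
import numpy as np, cv2
from scipy.spatial.transform import Rotation as Rt
from workcell import readout, grab_frame, camera_info, bot
def cam(n,s=None):
    c=camera_info(n)
    if n=="wrist":
        T=np.eye(4);T[:3,:3]=Rt.from_euler('xyz',s['tool_rot']).as_matrix();T[:3,3]=s['position'];T=T@c['hand_eye']
    else: T=c['T']
    return c,np.array(T)
def ray(c,T,u,v):
    d=T[:3,:3]@np.array([(u-c['cx'])/c['fx'],-(v-c['cy'])/c['fy'],-1]);return T[:3,3],d/np.linalg.norm(d)
def proj(c,T,p):
    q=np.linalg.inv(T)@np.append(p,1);return np.array([c['cx']-c['fx']*q[0]/q[2],c['cy']+c['fy']*q[1]/q[2]])
def plane(r,z): o,d=r;return o+d*(z-o[2])/d[2]
def tri(*rs):
    A=0;b=0
    for o,d in rs:
        M=np.eye(3)-np.outer(d,d);A=A+M;b=b+M@o
    p=np.linalg.solve(A,b);return p,max(np.linalg.norm((np.eye(3)-np.outer(d,d))@(p-o)) for o,d in rs)
E
python3 - <<'E'
from h import *
np.set_printoptions(precision=4,suppress=True)
ct,Tt=cam("top");cs,Ts=cam("scene")
t=lambda u,v:ray(ct,Tt,u/5+160-.4,v/5+135-.4)
s=lambda u,v:ray(cs,Ts,u/3.6+185-.36,v/3.6+135-.36)
for n,a,b in [("RL",(305,100),(115,265)),("RR",(722,28),(222,22)),("zero",(660,170),(310,70)),("disp",(587,185),(290,110)),("rest",(585,142),(257,107)),("rel",(595,217),(313,137)),("spud",(122,355),(255,447)),("drvS",(126,260),(165,408)),("drvT",(132,160),(90,340)),("FRb",(750,260),(378,103))]:
    print(n,*tri(t(*a),s(*b)))
for n,p,z in [("blkA",(128,135),.06),("blkB",(205,138),.06),("blkC",(160,412),.06),("blkD",(78,402),.06),("FLb",(348,330),0.005),("FRb",(750,260),.005)]: print(n,plane(t(*p),z))
for n,p in [("spud foot",(243,492)),("drvS",(172,455)),("drvT",(100,415)),("A",(78,365)),("B",(302,487)),("C",(262,545)),("D",(43,410))]: print(n,plane(s(*p),.06))
E
```

```text
RL [0.6495 0.0247 0.0747] 0.0015368574450033887
RR [ 0.6931 -0.2014  0.0758] 0.0007693914283933115
zero [ 0.6085 -0.1645  0.094 ] 0.0006177090404417752
disp [ 0.6023 -0.1255  0.0928] 0.001297534534170629
rest [ 0.6268 -0.1253  0.0855] 0.0008121004707805919
rel [ 0.5891 -0.1319  0.0684] 0.0006777750752319441
spud [0.5083 0.1151 0.1004] 0.0006162722883706986
drvS [0.5594 0.115  0.1014] 0.0011407038229091719
drvT [0.6066 0.1091 0.126 ] 0.0007172495368055033
FRb [ 0.5757 -0.2219  0.0271] 0.0037210886728158985
blkA [0.6344 0.1232 0.06  ]
blkB [0.633  0.0809 0.06  ]
blkC [0.4826 0.1011 0.06  ]
blkD [0.4877 0.1452 0.06  ]
FLb [0.534  0.0038 0.005 ]
FRb [ 0.5757 -0.2267  0.005 ]
spud foot [0.5127 0.1204 0.06  ]
drvS [0.558  0.1172 0.06  ]
drvT [0.6069 0.1124 0.06  ]
A [0.6361 0.0886 0.06  ]
B [0.4857 0.1036 0.06  ]
C [0.4897 0.1438 0.06  ]
D [0.6374 0.1237 0.06  ]
```

Emit:
{"api": "drive_tool", "payload": {"targets": [{"dx": 0.406, "dy": -0.204, "dz": 0.026, "fingers": 0}, {"dx": 0.406, "dy": -0.204, "dz": 0.026}, {"dx": 0.406, "dy": -0.204, "dz": 0.026}, {"dx": 0.406, "dy": -0.204, "dz": 0.026}, {"dx": 0.406, "dy": -0.204, "dz": 0.026}, {"dx": 0.406, "dy": -0.204, "dz": 0.026}, {"dx": 0.406, "dy": -0.204, "dz": 0.026}, {"dx": 0.406, "dy": -0.204, "dz": 0.026}, {"dx": 0.406, "dy": -0.204, "dz": 0.026}, {"dx": 0.406, "dy": -0.204, "dz": 0.026}, {"dx": 0.406, "dy": -0.204, "dz": 0.026}, {"dx": 0.406, "dy": -0.204, "dz": 0.026}, {"yaw": -0.092}, {"yaw": -0.092}, {"yaw": -0.092}, {"yaw": -0.092}, {"yaw": -0.092}, {"yaw": -0.092}, {"yaw": -0.092}, {"yaw": -0.092}]}}

```text
invalid input
```

Emit:
{"api": "drive_tool", "payload": {"targets": [{"yaw": -0.092, "fingers": 0}, {"fingers": 0}, {"fingers": 0}]}}

```text
invalid input
```

```bash
python3 - <<'E'
from h import *
import json
s=readout.observe(); im=grab_frame("wrist"); cv2.imwrite("pics/w1.png",im)
json.dump({k:np.array(s[k]).tolist() for k in("position","tool_rot")},open("w1.json","w"))
print(s['position'],s['tool_rot'],s['qpos'],s['force'])
E
```

```text
[ 0.27499066 -0.56102687  0.23088997] [-3.14086233e+00  9.79846830e-05  4.55844868e-01] [ 1.04478416  0.52185595 -0.03632297  1.5998246   0.02126006  1.0210345
 -0.1127816 ] [ 0.42641337  0.11350565 -0.63210126]
```

View pics/w1.png

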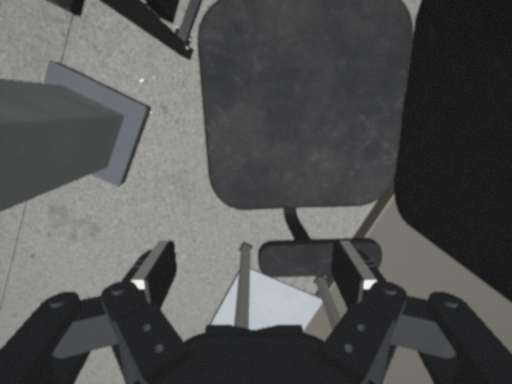

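The rows were refused, and the wrist picture shows only the floor and the chair because the arm has not moved. I'll retry with every key in each row.

Emit:
{"api": "drive_tool", "payload": {"targets": [{"dx": 0.406, "dy": -0.204, "dz": 0.026, "yaw": 0, "fingers": 0}, {"dx": 0.406, "dy": -0.204, "dz": 0.026, "yaw": 0, "fingers": 0}, {"dx": 0.406, "dy": -0.204, "dz": 0.026, "yaw": 0, "fingers": 0}, {"dx": 0.406, "dy": -0.204, "dz": 0.026, "yaw": 0, "fingers": 0}, {"dx": 0.406, "dy": -0.204, "dz": 0.026, "yaw": 0, "fingers": 0}, {"dx": 0.406, "dy": -0.204, "dz": 0.026, "yaw": 0, "fingers": 0}, {"dx": 0.406, "dy": -0.204, "dz": 0.026, "yaw": 0, "fingers": 0}, {"dx": 0.406, "dy": -0.204, "dz": 0.026, "yaw": 0, "fingers": 0}, {"dx": 0.406, "dy": -0.204, "dz": 0.026, "yaw": 0, "fingers": 0}, {"dx": 0.406, "dy": -0.204, "dz": 0.026, "yaw": 0, "fingers": 0}, {"dx": 0.406, "dy": -0.204, "dz": 0.026, "yaw": 0, "fingers": 0}, {"dx": 0.406, "dy": -0.204, "dz": 0.026, "yaw": 0, "fingers": 0}]}}

```text
clock: 1.4
position: [0.6056, -0.1253, 0.1999]
tool_rot: [-3.142, 0.0, 0.456]
force: [0.3, -0.5, 0.4]
grip_width: 0.0851
finger_force: 0.0
```

Emit:
{"api": "drive_tool", "payload": {"targets": [{"dx": 0, "dy": 0, "dz": 0, "yaw": -0.092, "fingers": 0}, {"dx": 0, "dy": 0, "dz": 0, "yaw": -0.092, "fingers": 0}, {"dx": 0, "dy": 0, "dz": 0, "yaw": -0.092, "fingers": 0}, {"dx": 0, "dy": 0, "dz": 0, "yaw": -0.092, "fingers": 0}, {"dx": 0, "dy": 0, "dz": 0, "yaw": -0.092, "fingers": 0}, {"dx": 0, "dy": 0, "dz": 0, "yaw": -0.092, "fingers": 0}, {"dx": 0, "dy": 0, "dz": 0, "yaw": -0.092, "fingers": 0}, {"dx": 0, "dy": 0, "dz": 0, "yaw": -0.092, "fingers": 0}, {"dx": 0, "dy": 0, "dz": 0, "yaw": -0.092, "fingers": 0}, {"dx": 0, "dy": 0, "dz": 0, "yaw": 0, "fingers": 0}]}}

```text
clock: 2.4
position: [0.6047, -0.1271, 0.1999]
tool_rot: [-3.141, -0.0, 1.759]
force: [-0.5, 0.7, -0.3]
grip_width: 0.0856
finger_force: 0.0
```

```bash
python3 - <<'E'
from h import *
import json
s=readout.observe(); im=grab_frame("wrist"); cv2.imwrite("pics/w2.png",im)
json.dump({k:np.array(s[k]).tolist() for k in("position","tool_rot")},open("w2.json","w"))
print(s['position'],s['tool_rot'],s['qpos'],s['force'])
E
```

```text
[ 0.60468614 -0.12710891  0.19987221] [-3.14134582e+00 -4.66246619e-04  1.75885028e+00] [ 0.41614555  0.57570367 -0.45212569  1.63420154  0.28638402  0.99838973
  0.059079  ] [-0.46448156  0.73824251 -0.27638144]
```

View pics/w2.png

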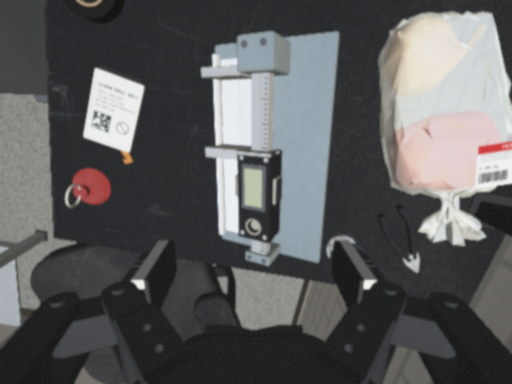

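The wrist view looks straight down on the gauge. The zero button is at (254,227), the finger rest at (277,191), the release at (238,186), the head corners at (239,151) and (280,153), and the fixed jaw at (264,52).

```bash
python3 - <<'E'
from h import *
import json
np.set_printoptions(precision=4,suppress=True)
st=json.load(open("w2.json"))
cw,Tw=cam("wrist",st);ct,Tt=cam("top");cs,Ts=cam("scene")
t=lambda u,v:ray(ct,Tt,u/5+160-.4,v/5+135-.4)
s=lambda u,v:ray(cs,Ts,u/3.6+185-.36,v/3.6+135-.36)
w=lambda u,v:ray(cw,Tw,u,v)
print("tcp px",proj(cw,Tw,st["position"]), Tw[:3,3])
for n,a,b,c in [("RL",(305,100),(115,265),(337,33)),("RR",(722,28),(222,22),(321,262)),("zero",(660,170),(310,70),(254,227)),("rest",(585,142),(257,107),(277,191)),("rel",(595,217),(313,137),(238,186)),("disp",(587,185),(290,110),(254,187))]:
    print(n,*tri(t(*a),s(*b),w(*c)),'ts',tri(t(*a),s(*b))[0],'tw',tri(t(*a),w(*c))[0],'sw',tri(s(*b),w(*c))[0])
im=cv2.imread("pics/w2.png")[20:280,170:370]
cv2.imwrite("pics/w2c.png",cv2.resize(im,None,fx=2.3,fy=2.3,interpolation=cv2.INTER_CUBIC)[:600])
E
```

```text
tcp px [254.661  243.8636] [ 0.5896 -0.0508  0.3416]
RL [0.6503 0.0238 0.0728] 0.0019230838078936605 ts [0.6495 0.0247 0.0747] tw [0.6539 0.0262 0.0609] sw [0.65   0.0228 0.072 ]
RR [ 0.6939 -0.2016  0.0762] 0.0018586771259695657 ts [ 0.6931 -0.2014  0.0758] tw [ 0.693  -0.2007  0.0792] sw [ 0.6966 -0.2046  0.0725]
zero [ 0.6099 -0.1655  0.0927] 0.002023178165031699 ts [ 0.6085 -0.1645  0.094 ] tw [ 0.6104 -0.1648  0.0942] sw [ 0.6112 -0.1688  0.0888]
rest [ 0.6273 -0.1259  0.0851] 0.0011850071845350297 ts [ 0.6268 -0.1253  0.0855] tw [ 0.6267 -0.1258  0.0862] sw [ 0.6282 -0.1268  0.0839]
rel [ 0.589  -0.1326  0.0685] 0.001231368409594936 ts [ 0.5891 -0.1319  0.0684] tw [ 0.5881 -0.1321  0.0726] sw [ 0.5894 -0.1334  0.0675]
disp [ 0.603  -0.1254  0.0922] 0.0018531377823800808 ts [ 0.6023 -0.1255  0.0928] tw [ 0.6039 -0.1272  0.082 ] sw [ 0.6036 -0.1245  0.0935]
```

View pics/w2c.png

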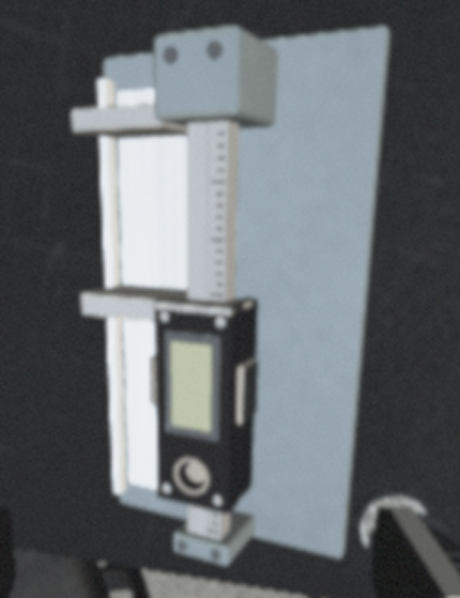

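Emit:
{"api": "drive_tool", "payload": {"targets": [{"dx": -0.2, "dy": -0.4, "dz": 0, "yaw": 0, "fingers": 0}, {"dx": -0.2, "dy": -0.4, "dz": 0, "yaw": 0, "fingers": 0}, {"dx": 0, "dy": 0, "dz": 0, "yaw": 0, "fingers": 0}, {"dx": 0, "dy": 0, "dz": 0, "yaw": 0, "fingers": 0}]}}

```text
clock: 2.85
position: [0.5332, -0.1819, 0.2004]
tool_rot: [3.141, 0.001, 1.751]
force: [0.7, 0.3, -0.0]
grip_width: 0.0852
finger_force: 0.0
```

```bash
python3 - <<'E'
from h import *
import json
s=readout.observe(); im=grab_frame("wrist"); cv2.imwrite("pics/w3.png",im)
json.dump({k:np.array(s[k]).tolist() for k in("position","tool_rot")},open("w3.json","w"))
print(s['position'],s['tool_rot'])
im=im[0:260,220:440]
cv2.imwrite("pics/w3c.png",cv2.resize(im,None,fx=2.3,fy=2.3,interpolation=cv2.INTER_CUBIC))
E
```

```text
[ 0.53316453 -0.1818702   0.20042702] [3.14133637e+00 5.10874082e-04 1.75061312e+00]
```

View pics/w3c.png

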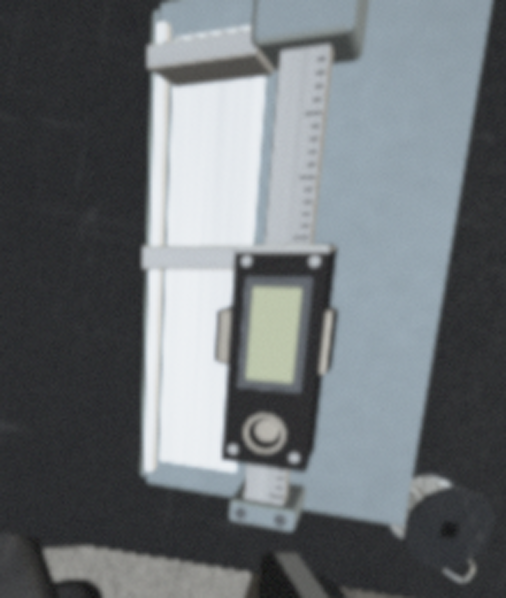

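The second wrist crop shows the zero button at (265,432), the head screws at (246,261), (314,261), (294,457) and (232,449), the release at (223,335) and the rest at (327,340). The rear plate corner is at (405,525).

```bash
python3 - <<'E'
from h import *
import json
np.set_printoptions(precision=4,suppress=True)
A=cam("wrist",json.load(open("w2.json")));B=cam("wrist",json.load(open("w3.json")))
a=lambda u,v:ray(*A,u/2.3+170-.3,v/2.3+20-.3)
b=lambda u,v:ray(*B,u/2.3+220-.3,v/2.3-.3)
yw=.186;e=np.array([np.cos(yw),np.sin(yw),0]);y=np.array([-np.sin(yw),np.cos(yw),0]);k=np.array([0,0,1])
c,s=np.cos(np.radians(27)),np.sin(np.radians(27));up=c*e+s*k;n=-s*e+c*k
R=None
for nm,p,q in [("zero",(190,476),(265,432)),("TL",(164,317),(246,261)),("TR",(221,323),(314,261)),("BR",(218,499),(294,457)),("BL",(164,489),(232,449)),("rel",(153,380),(223,335)),("rest",(243,391),(327,340)),("RR",(342,558),(405,525)),("FL",(103,310),(143,268)),]:
    P,r=tri(a(*p),b(*q));print(nm,P,r,"up,y,n:",np.array([P@up,P@y,P@n]))
E
```

```text
zero [ 0.6101 -0.1663  0.0921] 7.268927818553664e-05 up,y,n: [ 0.5487 -0.2763 -0.1762]
TL [ 0.5865 -0.1003  0.0833] 7.446862689489716e-05 up,y,n: [ 0.5349 -0.207  -0.179 ]
TR [ 0.6096 -0.096   0.0944] 0.00035275804707480423 up,y,n: [ 0.5608 -0.2071 -0.1798]
BR [ 0.6243 -0.1742  0.0942] 0.00010913925926244871 up,y,n: [ 0.5608 -0.2866 -0.18  ]
BL [ 0.6002 -0.1778  0.086 ] 2.678915652517047e-06 up,y,n: [ 0.5353 -0.2857 -0.1763]
rel [ 0.5867 -0.1312  0.0749] 0.00027543186099961153 up,y,n: [ 0.5261 -0.2375 -0.184 ]
rest [ 0.6253 -0.1244  0.0894] 8.997288141877657e-05 up,y,n: [ 0.5677 -0.2379 -0.1889]
RR [ 0.6925 -0.2024  0.0776] 0.00010725196925604383 up,y,n: [ 0.6082 -0.3269 -0.2229]
FL [ 0.5535 -0.1125  0.0253] 0.0015247449904070526 up,y,n: [ 0.4776 -0.2129 -0.2149]
```

Emit:
{"api": "drive_tool", "payload": {"targets": [{"dx": 0.199, "dy": 0.422, "dz": 0, "yaw": -0.004, "fingers": 0}, {"dx": 0.199, "dy": 0.422, "dz": 0.1, "yaw": 0, "fingers": 0}, {"dx": 0, "dy": 0, "dz": 0.4, "yaw": 0, "fingers": 0}, {"dx": 0, "dy": 0, "dz": 0.4, "yaw": 0, "fingers": 0}, {"dx": 0, "dy": 0, "dz": 0.1, "yaw": 0, "fingers": 0}, {"dx": 0, "dy": 0, "dz": 0, "yaw": 0, "fingers": 0}, {"dx": 0, "dy": 0, "dz": 0, "yaw": 0, "fingers": 0}]}}

```text
clock: 3.6
position: [0.61, -0.1258, 0.1018]
tool_rot: [3.14, 0.0, 1.762]
force: [1.4, -0.4, 1.2]
grip_width: 0.0852
finger_force: 0.0
```

Emit:
{"api": "drive_tool", "payload": {"targets": [{"dx": -0.01, "dy": 0, "dz": 0.15, "yaw": 0, "fingers": 0}, {"dx": 0, "dy": 0, "dz": 0.12, "yaw": 0, "fingers": 0}, {"dx": 0, "dy": 0, "dz": 0.08, "yaw": 0, "fingers": 0}, {"dx": 0, "dy": 0, "dz": 0, "yaw": 0, "fingers": 0}, {"dx": 0, "dy": 0, "dz": 0, "yaw": 0, "fingers": 0}]}}

```text
clock: 4.1
position: [0.6092, -0.127, 0.0651]
tool_rot: [-3.141, -0.0, 1.763]
force: [0.3, -0.2, -0.1]
grip_width: 0.0855
finger_force: 0.0
```

Emit:
{"api": "drive_tool", "payload": {"squeeze": 30, "targets": [{"dx": 0, "dy": 0, "dz": 0, "yaw": 0, "fingers": 1}, {"dx": 0, "dy": 0, "dz": 0, "yaw": 0, "fingers": 1}, {"dx": 0, "dy": 0, "dz": 0, "yaw": 0, "fingers": 1}, {"dx": 0, "dy": 0, "dz": 0, "yaw": 0, "fingers": 1}, {"dx": 0, "dy": 0, "dz": 0, "yaw": 0, "fingers": 1}, {"dx": 0, "dy": 0, "dz": 0, "yaw": 0, "fingers": 1}, {"dx": 0, "dy": 0, "dz": 0, "yaw": 0, "fingers": 1}, {"dx": 0, "dy": 0, "dz": 0, "yaw": 0, "fingers": 1}]}}

```text
clock: 4.9
position: [0.6108, -0.1269, 0.0664]
tool_rot: [3.138, 0.001, 1.763]
force: [3.9, 1.4, 8.8]
grip_width: 0.0445
finger_force: 30.0
```

Emit:
{"api": "drive_tool", "payload": {"targets": [{"dx": 0.01, "dy": 0, "dz": 0, "yaw": 0, "fingers": 1}, {"dx": 0.02, "dy": 0, "dz": 0, "yaw": 0, "fingers": 1}, {"dx": 0.03, "dy": 0, "dz": 0, "yaw": 0, "fingers": 1}, {"dx": 0.03, "dy": 0, "dz": 0, "yaw": 0, "fingers": 1}, {"dx": 0.03, "dy": 0, "dz": 0, "yaw": 0, "fingers": 1}, {"dx": 0.03, "dy": 0, "dz": 0, "yaw": 0, "fingers": 1}]}}

```text
clock: 5.5
position: [0.6081, -0.1126, 0.0664]
tool_rot: [3.138, 0.001, 1.762]
force: [6.2, -2.4, 7.4]
grip_width: 0.0441
finger_force: 30.0
```

```bash
python3 - <<'E'
from h import *
import json
np.set_printoptions(precision=4,suppress=True)
A=cam("wrist",json.load(open("w2.json")));B=cam("wrist",json.load(open("w3.json")))
# blade down-slope tips: fixed jaw / moving jaw closing-side edges
a=lambda u,v:ray(*A,u/2.3+170-.3,v/2.3+20-.3)
b=lambda u,v:ray(*B,u/2.3+220-.3,v/2.3-.3)
yw=.186;y=np.array([-np.sin(yw),np.cos(yw),0])
for nm,p,q in [("fixed",(73,131),(148,69)),("mov",(82,292),(142,247))]:
    P,r=tri(a(*p),b(*q));print(nm,P,r,P@y)
E
```

```text
fixed [ 0.5347 -0.0341  0.0573] 0.0001859791560901598 -0.13237582795003816
mov [ 0.547  -0.1018  0.0536] 0.0002996769574725303 -0.20121581935553412
```

Emit:
{"api": "drive_tool", "payload": {"targets": [{"dx": 0.03, "dy": 0, "dz": 0, "yaw": 0, "fingers": 1}, {"dx": 0.03, "dy": 0, "dz": 0, "yaw": 0, "fingers": 1}, {"dx": 0.03, "dy": 0, "dz": 0, "yaw": 0, "fingers": 1}, {"dx": 0.03, "dy": 0, "dz": 0, "yaw": 0, "fingers": 1}, {"dx": 0.03, "dy": 0, "dz": 0, "yaw": 0, "fingers": 1}, {"dx": 0.03, "dy": 0, "dz": 0, "yaw": 0, "fingers": 1}, {"dx": 0.03, "dy": 0, "dz": 0, "yaw": 0, "fingers": 1}, {"dx": 0.03, "dy": 0, "dz": 0, "yaw": 0, "fingers": 1}, {"dx": 0.03, "dy": 0, "dz": 0, "yaw": 0, "fingers": 1}, {"dx": 0.03, "dy": 0, "dz": 0, "yaw": 0, "fingers": 1}, {"dx": 0.03, "dy": 0, "dz": 0, "yaw": 0, "fingers": 1}, {"dx": 0.03, "dy": 0, "dz": 0, "yaw": 0, "fingers": 1}, {"dx": 0.03, "dy": 0, "dz": 0, "yaw": 0, "fingers": 1}, {"dx": 0.03, "dy": 0, "dz": 0, "yaw": 0, "fingers": 1}]}}

```text
clock: 6.9
position: [0.6003, -0.0713, 0.0664]
tool_rot: [3.137, 0.001, 1.762]
force: [6.9, -2.5, 7.0]
grip_width: 0.0437
finger_force: 30.0
```

Emit:
{"api": "drive_tool", "payload": {"targets": [{"dx": 0.02, "dy": 0, "dz": 0, "yaw": 0, "fingers": 1}, {"dx": 0.02, "dy": 0, "dz": 0, "yaw": 0, "fingers": 1}, {"dx": 0.02, "dy": 0, "dz": 0, "yaw": 0, "fingers": 1}, {"dx": 0.02, "dy": 0, "dz": 0, "yaw": 0, "fingers": 1}]}}

```text
clock: 7.3
position: [0.5988, -0.0634, 0.0664]
tool_rot: [3.137, 0.001, 1.762]
force: [6.9, -1.8, 6.8]
grip_width: 0.0442
finger_force: 30.0
```

Still moving with only drag. I'll continue to the stop.

Emit:
{"api": "drive_tool", "payload": {"targets": [{"dx": 0.02, "dy": 0, "dz": 0, "yaw": 0, "fingers": 1}, {"dx": 0.02, "dy": 0, "dz": 0, "yaw": 0, "fingers": 1}]}}

```text
clock: 7.5
position: [0.598, -0.0597, 0.0664]
tool_rot: [3.137, 0.001, 1.762]
force: [9.5, -12.8, 7.1]
grip_width: 0.044
finger_force: 30.2
```

Emit:
{"api": "drive_tool", "payload": {"targets": [{"dx": 0.02, "dy": 0, "dz": 0, "yaw": 0, "fingers": 1}, {"dx": 0.02, "dy": 0, "dz": 0, "yaw": 0, "fingers": 1}]}}

```text
clock: 7.7
position: [0.598, -0.0594, 0.0665]
tool_rot: [3.137, 0.005, 1.76]
force: [14.9, -26.8, 3.4]
grip_width: 0.0435
finger_force: 30.1
```

Emit:
{"api": "drive_tool", "payload": {"targets": [{"dx": 0.02, "dy": 0, "dz": 0, "yaw": 0, "fingers": 1}, {"dx": 0.02, "dy": 0, "dz": 0, "yaw": 0, "fingers": 1}]}}

```text
clock: 7.9
position: [0.5978, -0.0586, 0.0665]
tool_rot: [3.136, 0.008, 1.757]
force: [17.1, -20.5, 2.1]
grip_width: 0.0438
finger_force: 30.4
```

Emit:
{"api": "drive_tool", "payload": {"targets": [{"dx": 0, "dy": 0, "dz": 0, "yaw": 0, "fingers": 0}, {"dx": 0, "dy": 0, "dz": 0, "yaw": 0, "fingers": 0}, {"dx": 0, "dy": 0, "dz": 0, "yaw": 0, "fingers": 0}, {"dx": 0, "dy": 0, "dz": 0, "yaw": 0, "fingers": 0}, {"dx": 0, "dy": 0, "dz": 0, "yaw": 0, "fingers": 0}, {"dx": 0, "dy": 0, "dz": 0, "yaw": 0, "fingers": 0}, {"dx": 0, "dy": 0, "dz": -0.3, "yaw": 0, "fingers": 0}, {"dx": 0, "dy": 0, "dz": -0.5, "yaw": 0, "fingers": 0}, {"dx": 0, "dy": 0, "dz": -0.5, "yaw": 0, "fingers": 0}, {"dx": 0, "dy": 0, "dz": -0.5, "yaw": 0, "fingers": 0}, {"dx": 0, "dy": 0, "dz": 0, "yaw": 0, "fingers": 0}, {"dx": 0, "dy": 0, "dz": 0, "yaw": 0, "fingers": 0}]}}

```text
clock: 9.1
position: [0.5948, -0.0516, 0.2461]
tool_rot: [3.14, 0.001, 1.763]
force: [-0.3, 0.3, -0.4]
grip_width: 0.0853
finger_force: 0.0
```

```bash
python3 - <<'E'
from h import *
import json
s=readout.observe(); im=grab_frame("wrist"); cv2.imwrite("pics/w4.png",im)
json.dump({k:np.array(s[k]).tolist() for k in("position","tool_rot")},open("w4.json","w"))
print(s['position'],s['tool_rot'],s['grip_width'],s['qpos'])
E
```

```text
[ 0.59480237 -0.05157849  0.24614649] [3.13975154e+00 8.07554120e-04 1.76252402e+00] 0.08530786264180172 [ 0.31790505  0.49460391 -0.47481695  1.64447711  0.25191321  1.06168911
 -0.03961597]
```

View pics/w4.png

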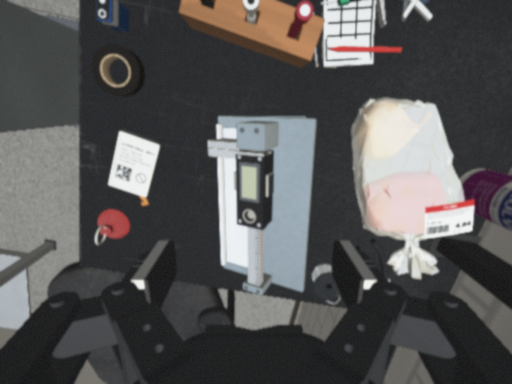

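The jaws are closed: the moving jaw meets the fixed jaw at (238,148), and the zero button is at (249,216). Next is the tool block.

Emit:
{"api": "drive_tool", "payload": {"targets": [{"dx": 0.34, "dy": -0.15, "dz": 0, "yaw": 0, "fingers": 0.6}, {"dx": 0.34, "dy": -0.15, "dz": 0, "yaw": 0, "fingers": 0.6}, {"dx": 0.34, "dy": -0.15, "dz": 0, "yaw": 0, "fingers": 0.6}, {"dx": 0.34, "dy": -0.15, "dz": 0, "yaw": 0, "fingers": 0.6}, {"dx": 0, "dy": 0, "dz": 0, "yaw": 0.068, "fingers": 0.6}, {"dx": 0, "dy": 0, "dz": 0, "yaw": 0.068, "fingers": 0.6}, {"dx": 0, "dy": 0, "dz": 0, "yaw": 0.068, "fingers": 0.6}, {"dx": 0, "dy": 0, "dz": 0, "yaw": 0, "fingers": 0.6}, {"dx": 0, "dy": 0, "dz": 0, "yaw": 0, "fingers": 0.6}]}}

```text
clock: 10.05
position: [0.5093, 0.0706, 0.2443]
tool_rot: [-3.14, 0.0, 1.446]
force: [-0.9, -0.2, 0.2]
grip_width: 0.034
finger_force: 0.0
```

```bash
python3 - <<'E'
from h import *
import json
np.set_printoptions(precision=4,suppress=True)
s=readout.observe(); im=grab_frame("wrist"); cv2.imwrite("pics/w5.png",im)
json.dump({k:np.array(s[k]).tolist() for k in("position","tool_rot")},open("w5.json","w"))
print(s['position'],s['tool_rot'],s['grip_width'])
C=cam("wrist",s)
hsv=cv2.cvtColor(im,cv2.COLOR_BGR2HSV)
wood=((hsv[...,0]<20)&(hsv[...,1]>100)&(hsv[...,2]>60)).astype(np.uint8)
cn=max(cv2.findContours(wood,cv2.RETR_EXTERNAL,cv2.CHAIN_APPROX_SIMPLE)[0],key=cv2.contourArea)
print("wood",cv2.boxRect(cn) if 0 else cv2.boundingRect(cn),cv2.contourArea(cn))
for nm,p in [("foot",(.5124,.1202,.06)),("top",(.508,.115,.117)),("h1",(.56,.114,.06))]: print(nm,proj(*C,np.array(p)))
u,v=map(int,proj(*C,np.array((.511,.118,.085))))
g=cv2.cvtColor(im,cv2.COLOR_BGR2GRAY)
for r in range(v-26,v+27,1): print(r,''.join('#' if g[r,c]<45 else '+' if g[r,c]<80 else '.' if wood[r,c] else ' ' for c in range(u-30,u+31)))
print(u)
E
```

```text
[0.5093 0.0706 0.2443] [-3.1401  0.0003  1.4458] 0.03401740442364487
wood (229, 111, 128, 38) 4324.0
foot [251.6131 130.1135]
top [247.4344 141.0749]
h1 [292.0737 130.2706]
108 +++++++++++++++++++++++++++++++++++++++++++++++++++++++++++++
109 +++++++++++++++++++++++++++++++++++++++++++++++++++++++++++++
110 +++++++++++++++++++++++++++++++++++++++++++++++++++++++++++++
111 ++++++++++++  . ............. ................. .. ..........
112 ++++++++++...................................................
113 #++++++++....................................................
114 ++#+#++++....................................................
115 +++++++++....................................................
116 +++++++++....................................................
117 +++++++++....................................................
118 +++++++++....................................................
119 +++++++++....................................................
120 +++++++++....................................................
121 +++++++++ ...................................................
122
[... 1874 characters left out ...]
++++++++++++++++++++++++++++++++++++
151 +++#+++++++++++++++++++++++++++++++++++++++++++++++++++++++++
152 +++++++++++++++++++++++++++++++++++++++++++++++++++++++++++++
153 ++++++++++++++++++++++++++++#++++++++++++++++++++++++++++++++
154 +++++++++++++++++++++++++++++++++++++++++++++++++++++++++++++
155 +++++++++++++++++++++++++++++++++++++++++++++++++++++++++++++
156 +++++++++++#+++++++++++++++++++++++++++++++++++++++++++++++++
157 +++++++++++#+++++++++++++++++++++++++++++++++++++++++++++++++
158 ++++++++#++++++++++++++++++++++++++++++++++++++++++++++++++++
159 +++++++++++++++++++++++++++++++++#+++++++++++++++++++++++++++
160 +++++++++++++++++++++++++++++++++++++++++++++++++++++++++++++
250
```

The mask printout puts the spudger's blunt top near pixel (245,138) and its foot near (252,130). It leans about 8° toward -x, which is the direction the fingers close along.

Emit:
{"api": "drive_tool", "payload": {"squeeze": 40, "targets": [{"dx": 0.244, "dy": -0.022, "dz": 0, "yaw": 0, "fingers": 0.6}, {"dx": 0.244, "dy": -0.022, "dz": 0, "yaw": 0, "fingers": 0.6}, {"dx": 0, "dy": 0, "dz": 0.4, "yaw": 0, "fingers": 0.6}, {"dx": 0, "dy": 0, "dz": 0.4, "yaw": 0, "fingers": 0.6}, {"dx": 0, "dy": 0, "dz": 0.4, "yaw": 0, "fingers": 0.6}, {"dx": 0, "dy": 0, "dz": 0.3, "yaw": 0, "fingers": 0.6}, {"dx": 0, "dy": 0, "dz": 0.2, "yaw": 0, "fingers": 0.6}, {"dx": 0, "dy": 0, "dz": 0.03, "yaw": 0, "fingers": 0.6}, {"dx": 0, "dy": 0, "dz": 0, "yaw": 0, "fingers": 0.6}, {"dx": 0, "dy": 0, "dz": 0, "yaw": 0, "fingers": 0.6}]}}

```text
clock: 11.1
position: [0.5121, 0.1197, 0.0731]
tool_rot: [3.14, -0.001, 1.443]
force: [0.2, -0.6, -0.4]
grip_width: 0.0339
finger_force: 0.0
```

Emit:
{"api": "drive_tool", "payload": {"targets": [{"dx": 0, "dy": 0, "dz": 0, "yaw": 0, "fingers": 1}, {"dx": 0, "dy": 0, "dz": 0, "yaw": 0, "fingers": 1}, {"dx": 0, "dy": 0, "dz": 0, "yaw": 0, "fingers": 1}, {"dx": 0, "dy": 0, "dz": 0, "yaw": 0, "fingers": 1}, {"dx": 0, "dy": 0, "dz": 0, "yaw": 0, "fingers": 1}, {"dx": 0, "dy": 0, "dz": 0, "yaw": 0, "fingers": 1}, {"dx": 0, "dy": 0, "dz": 0, "yaw": 0, "fingers": 1}]}}

```text
clock: 11.8
position: [0.5119, 0.1196, 0.0723]
tool_rot: [3.141, -0.0, 1.442]
force: [0.5, 1.0, 5.7]
grip_width: 0.0074
finger_force: 39.6
```

Emit:
{"api": "drive_tool", "payload": {"targets": [{"dx": 0, "dy": 0, "dz": -0.1, "yaw": 0, "fingers": 1}, {"dx": 0, "dy": 0, "dz": -0.2, "yaw": 0, "fingers": 1}, {"dx": 0, "dy": 0, "dz": -0.3, "yaw": 0, "fingers": 1}, {"dx": 0, "dy": 0, "dz": -0.3, "yaw": 0, "fingers": 1}, {"dx": 0, "dy": 0, "dz": -0.3, "yaw": 0, "fingers": 1}, {"dx": 0, "dy": 0, "dz": -0.2, "yaw": 0, "fingers": 1}, {"dx": -0.15, "dy": 0.08, "dz": 0, "yaw": 0, "fingers": 1}, {"dx": -0.3, "dy": 0.16, "dz": 0, "yaw": 0, "fingers": 1}, {"dx": -0.35, "dy": 0.2, "dz": 0, "yaw": 0, "fingers": 1}, {"dx": -0.35, "dy": 0.2, "dz": 0, "yaw": 0, "fingers": 1}, {"dx": -0.35, "dy": 0.2, "dz": 0, "yaw": 0, "fingers": 1}, {"dx": -0.3, "dy": 0.16, "dz": 0, "yaw": 0, "fingers": 1}, {"dx": -0.2, "dy": 0.1, "dz": 0, "yaw": 0, "fingers": 1}, {"dx": -0.06, "dy": 0.03, "dz": 0, "yaw": 0, "fingers": 1}, {"dx": 0, "dy": 0, "dz": 0, "yaw": 0, "fingers": 1}, {"dx": 0, "dy": 0, "dz": 0, "yaw": 0, "fingers": 1}]}}

```text
clock: 13.4
position: [0.5969, -0.0979, 0.2123]
tool_rot: [-3.141, -0.001, 1.443]
force: [0.3, 1.3, 0.3]
grip_width: 0.0077
finger_force: 39.4
```

Emit:
{"api": "drive_tool", "payload": {"targets": [{"dx": 0, "dy": 0, "dz": 0.15, "yaw": 0, "fingers": 1}, {"dx": 0, "dy": 0, "dz": 0.1, "yaw": 0, "fingers": 1}, {"dx": 0, "dy": 0, "dz": 0, "yaw": 0, "fingers": 1}, {"dx": 0, "dy": 0, "dz": 0, "yaw": 0, "fingers": 1}]}}

```text
clock: 13.8
position: [0.597, -0.0988, 0.1868]
tool_rot: [-3.141, -0.0, 1.443]
force: [0.5, -0.2, 0.3]
grip_width: 0.0076
finger_force: 39.4
```

```bash
python3 - <<'E'
from h import *
import json
np.set_printoptions(precision=4,suppress=True)
s=readout.observe(); W=grab_frame("wrist"); S=grab_frame("scene"); T=grab_frame("top")
cv2.imwrite("pics/w6.png",W);cv2.imwrite("pics/s6.png",S);cv2.imwrite("pics/t6.png",T)
json.dump({k:np.array(s[k]).tolist() for k in("position","tool_rot")},open("w6.json","w"))
print(s['position'],s['tool_rot'],s['grip_width'],s['force'])
C=cam("wrist",s);D=cam("scene")
z=np.array([.5974,-.099,.0921]);t=s['position']-[0,0,.064]
pw=proj(*C,z);ps=proj(*D,z);print("zero",pw,ps,"tip",proj(*C,t),proj(*D,t))
def crop(im,u,v,h,f): 
    u,v=int(u),int(v);print("origin",u-h,v-h);return cv2.resize(im[v-h:v+h,u-h:u+h],None,fx=f,fy=f,interpolation=cv2.INTER_CUBIC)
a=crop(W,pw[0],pw[1]-10,50,4);b=crop(S,ps[0],ps[1]-10,40,5)
cv2.imwrite("pics/m6.png",np.hstack([a,b]))
E
```

```text
[ 0.597  -0.0988  0.1868] [-3.1408 -0.0002  1.4428] 0.00755061745522979 [ 0.4666 -0.1557  0.3014]
zero [254.7361 193.6143] [262.6447 173.4368] tip [254.4138 205.1976] [262.757  163.7717]
origin 204 133
origin 222 123
```

View pics/m6.png

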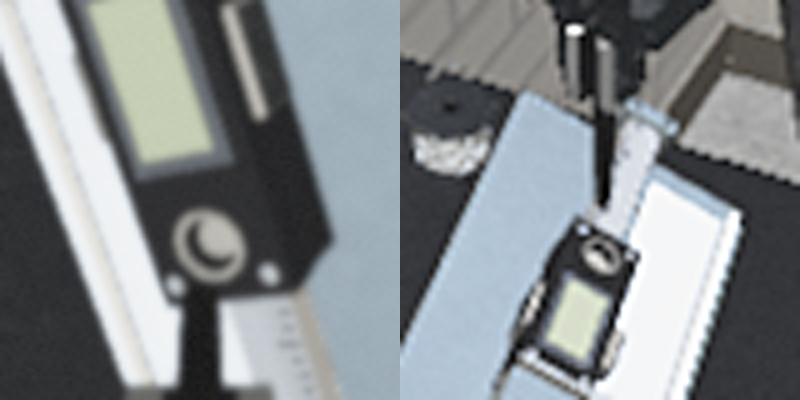

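The left (wrist) crop shows the zero button at (211,244), about 2 px from where I predicted it. In the right (scene) crop the spudger's point is at (603,205) and the button at (602,255), both within 1 px of prediction. The point is in line, so I'll descend.

Emit:
{"api": "drive_tool", "payload": {"targets": [{"dx": 0, "dy": 0.015, "dz": 0.1, "yaw": 0, "fingers": 1}, {"dx": 0, "dy": 0, "dz": 0.1, "yaw": 0, "fingers": 1}, {"dx": 0, "dy": 0, "dz": 0.05, "yaw": 0, "fingers": 1}, {"dx": 0, "dy": 0, "dz": 0, "yaw": 0, "fingers": 1}, {"dx": 0, "dy": 0, "dz": 0, "yaw": 0, "fingers": 1}]}}

```text
clock: 14.45
position: [0.5987, -0.0994, 0.162]
tool_rot: [-3.141, -0.0, 1.442]
force: [-0.4, 0.2, -0.5]
grip_width: 0.0077
finger_force: 39.4
```

```bash
python3 - <<'E'
from h import *
import json
np.set_printoptions(precision=4,suppress=True)
s=readout.observe(); W=grab_frame("wrist"); cv2.imwrite("pics/w7.png",W)
z=np.array([.5988,-.0988,.0921])
C=cam("wrist",s);print(s['position'],s['force'],proj(*C,z),proj(*C,s['position']-[0,0,.0648]))
u,v=map(int,proj(*C,z));g=cv2.cvtColor(W,cv2.COLOR_BGR2GRAY);print(u-18)
for r in range(v-14,v+18): print(r,' '.join('%3d'%g[r,c] for c in range(u-18,u+19)))
E
```

```text
[ 0.5987 -0.0994  0.162 ] [-0.4035  0.2243 -0.5184] [254.3751 201.9941] [254.3663 204.8456]
236
187  50  50  47  52  49  51  50  49  52  49  48  47  47  50  49  49  47  48  48  48  49  50  51  50  49  51  48  48  51  50  52  48  45  42  41  37  40
188  50  48  50  49  49  49  50  46  48  49  50  49  49  51  49  49  51  47  48  50  50  47  50  49  51  48  51  50  49  48  46  49  47  44  40  42  38
189  49  49  50  48  53  49  49  48  49  49  47  49  50  48  50  49  48  52  48  47  52  49  49  51  49  51  47  51  49  51  48  49  49  40  42  38  37
190  49  49  51  49  50  50  49  51  47  51  49  49  50  51  50  50  50  48  51  49  48  48  49  48  47  48  51  50  49  52  51  50  49  48  42  41  36
191  49  48  52  49  49  50  48  52  51  50  49  49  50  50  51  51  52  51  53  51  49  51  49  50  50  48  47  49  51  52  50  46  49  51  42  41  37
192  49  50  50  50  51  47  48  50  49  48  47  50  53  58  62  68  75  77  72  61  57  51  51  50  47  50  49  50  48  49  49  46  48  48  45  39  39
193  50  51  53  50  48  47  47  49  48  49  50  58  73  86 100 105 115 119 109  94  80  70 
[... 3159 characters left out ...]
  31  29  28  28  23  26  31  28  33  38  47  48  49  48  49  50  47  48  57  72  89  95  84
215 243 243 243 242 231 186 126 129 156 165 151 109  62  38  29  29  33  34  32  29  30  31  35  40  47  50  50  52  51  53  55  54  55  57  66  65  68
216 243 243 243 243 237 209 141 100 108 118 106  75  47  32  27  30  29  31  32  32  31  30  31  48  56  61  68  68  72  76  82  82  88  91  93  97  99
217 243 243 243 243 241 226 166 101  79  84  77  62  49  37  32  28  26  29  31  26  29  31  40  65  90 102 107 114 116 123 128 130 136 142 145 146 149
218 242 243 243 243 243 235 198 142 117 123 125 111  80  46  32  28  26  28  31  25  31  31  48  94 136 154 156 158 163 165 172 175 177 182 184 184 184
```

The wrist crop values put the button ring's centre at about (254,202) and the point's end at (253.5,204.5), as predicted, with about 5 mm to go. Pressing in small steps.

Emit:
{"api": "drive_tool", "payload": {"targets": [{"dx": 0, "dy": 0, "dz": 0.02, "yaw": 0, "fingers": 1}, {"dx": 0, "dy": 0, "dz": 0.02, "yaw": 0, "fingers": 1}, {"dx": 0, "dy": 0, "dz": 0.01, "yaw": 0, "fingers": 1}, {"dx": 0, "dy": 0, "dz": 0, "yaw": 0, "fingers": 1}]}}

```text
clock: 14.9
position: [0.5986, -0.0994, 0.1569]
tool_rot: [-3.141, -0.0, 1.442]
force: [-0.7, -0.1, -0.3]
grip_width: 0.0074
finger_force: 39.4
```

Emit:
{"api": "drive_tool", "payload": {"targets": [{"dx": 0, "dy": 0, "dz": 0.01, "yaw": 0, "fingers": 1}, {"dx": 0, "dy": 0, "dz": 0.01, "yaw": 0, "fingers": 1}, {"dx": 0, "dy": 0, "dz": 0, "yaw": 0, "fingers": 1}]}}

```text
clock: 15.2
position: [0.5987, -0.0994, 0.155]
tool_rot: [-3.141, -0.0, 1.442]
force: [0.1, -0.1, 0.1]
grip_width: 0.0073
finger_force: 39.4
```

Emit:
{"api": "drive_tool", "payload": {"targets": [{"dx": 0, "dy": 0, "dz": 0.01, "yaw": 0, "fingers": 1}, {"dx": 0, "dy": 0, "dz": 0.005, "yaw": 0, "fingers": 1}, {"dx": 0, "dy": 0, "dz": 0, "yaw": 0, "fingers": 1}]}}

```text
clock: 15.5
position: [0.5987, -0.0994, 0.1535]
tool_rot: [-3.141, -0.0, 1.442]
force: [0.6, 0.1, -0.7]
grip_width: 0.0073
finger_force: 39.4
```

Emit:
{"api": "drive_tool", "payload": {"targets": [{"dx": 0, "dy": 0, "dz": 0.01, "yaw": 0, "fingers": 1}, {"dx": 0, "dy": 0, "dz": 0.01, "yaw": 0, "fingers": 1}, {"dx": 0, "dy": 0, "dz": 0, "yaw": 0, "fingers": 1}]}}

```text
clock: 15.8
position: [0.5987, -0.0994, 0.1514]
tool_rot: [-3.141, -0.0, 1.442]
force: [0.9, -0.2, -0.1]
grip_width: 0.0074
finger_force: 39.4
```

Emit:
{"api": "drive_tool", "payload": {"targets": [{"dx": 0, "dy": 0, "dz": 0.01, "yaw": 0, "fingers": 1}, {"dx": 0, "dy": 0, "dz": 0.01, "yaw": 0, "fingers": 1}, {"dx": 0, "dy": 0, "dz": 0, "yaw": 0, "fingers": 1}]}}

```text
clock: 16.1
position: [0.5987, -0.0994, 0.1496]
tool_rot: [3.142, -0.0, 1.442]
force: [-0.3, 0.5, 2.3]
grip_width: 0.0073
finger_force: 39.6
```

Emit:
{"api": "drive_tool", "payload": {"targets": [{"dx": 0, "dy": 0, "dz": 0.01, "yaw": 0, "fingers": 1}, {"dx": 0, "dy": 0, "dz": 0.01, "yaw": 0, "fingers": 1}, {"dx": 0, "dy": 0, "dz": 0, "yaw": 0, "fingers": 1}]}}

```text
clock: 16.4
position: [0.5988, -0.0995, 0.1475]
tool_rot: [3.142, -0.0, 1.442]
force: [0.5, -0.5, 2.3]
grip_width: 0.0072
finger_force: 39.8
```

Emit:
{"api": "drive_tool", "payload": {"targets": [{"dx": 0, "dy": 0, "dz": 0.01, "yaw": 0, "fingers": 1}, {"dx": 0, "dy": 0, "dz": 0.005, "yaw": 0, "fingers": 1}, {"dx": 0, "dy": 0, "dz": 0, "yaw": 0, "fingers": 1}]}}

```text
clock: 16.7
position: [0.599, -0.0995, 0.1465]
tool_rot: [3.141, 0.0, 1.442]
force: [-0.5, -0.6, 8.1]
grip_width: 0.0072
finger_force: 40.5
```

The force jumped to 8 N after about 3.5 mm of travel, so the button is bottomed. One more small press and hold, then lift.

Emit:
{"api": "drive_tool", "payload": {"targets": [{"dx": 0, "dy": 0, "dz": 0.008, "yaw": 0, "fingers": 1}, {"dx": 0, "dy": 0, "dz": 0, "yaw": 0, "fingers": 1}, {"dx": 0, "dy": 0, "dz": 0, "yaw": 0, "fingers": 1}]}}

```text
clock: 17.0
position: [0.5992, -0.0995, 0.146]
tool_rot: [3.14, 0.0, 1.442]
force: [-1.4, -1.4, 11.8]
grip_width: 0.0074
finger_force: 40.9
```

Emit:
{"api": "drive_tool", "payload": {"targets": [{"dx": 0, "dy": 0, "dz": -0.1, "yaw": 0, "fingers": 1}, {"dx": 0, "dy": 0, "dz": -0.2, "yaw": 0, "fingers": 1}, {"dx": 0, "dy": 0, "dz": -0.3, "yaw": 0, "fingers": 1}, {"dx": 0, "dy": 0, "dz": -0.1, "yaw": 0, "fingers": 1}, {"dx": 0, "dy": 0, "dz": 0, "yaw": 0, "fingers": 1}]}}

```text
clock: 17.5
position: [0.5993, -0.0995, 0.2168]
tool_rot: [3.139, 0.0, 1.442]
force: [-0.3, -0.7, -1.1]
grip_width: 0.0073
finger_force: 39.5
```

```bash
python3 - <<'E'
from h import *
np.set_printoptions(precision=4,suppress=True)
for n,f in [("scene","pics/s6.png"),("top","pics/t6.png")]:
    C=cam(n);im=cv2.imread(f);g=cv2.cvtColor(im,cv2.COLOR_BGR2GRAY)
    p=np.array([.5121,.12,.06]);u,v=proj(*C,p);iu,iv=round(u),round(v);print(n,u,v)
    for r in range(iv-7,iv+8): print(r,' '.join('%3d'%g[r,c] for c in range(iu-7,iu+8)))
    w=np.clip(110-g[iv-5:iv+6,iu-5:iu+6].astype(float),0,None) if n=="scene" else np.clip(90-g[iv-4:iv+5,iu-4:iu+5].astype(float),0,None)
    k=w.shape[0]//2;Y,X=np.mgrid[-k:k+1,-k:k+1];cu,cv_=iu+(w*X).sum()/w.sum(),iv+(w*Y).sum()/w.sum()
    print("centroid",cu,cv_,plane(ray(*C,cu,cv_),.06))
E
```

```text
scene 252.51771538998975 271.2792565989003
264 157 155 157 157 156 156 155 154 153 154 159 167 152 117  81
265 157 154 156 156 158 158 157 156 154 154 152 154 161 158 142
266 158 157 158 159 152 154 161 158 156 155 155 152 152 157 163
267 163 161 164 162 130 124 147 160 160 157 156 154 153 152 152
268 168 166 175 153  96  81 106 133 156 161 158 155 155 153 152
269 166 171 162 116  78  78  79  91 123 147 156 158 155 154 153
270 166 159 119  72  76  84  87  82  85  99 133 155 156 156 154
271 159 128  82  72  77  84  86  84  78  88 134 157 160 162 158
272 151 110  70  69  75  82  89  85  85 130 167 172 171 170 167
273 160 147 122  96  78  77  80  83 122 162 175 172 174 174 172
274 166 169 162 149 119  87  74 106 155 170 167 169 170 171 172
275 169 169 167 170 158 131 104 134 163 163 165 166 166 170 171
276 173 171 170 167 168 162 149 156 165 165 163 164 163 165 168
277 172 173 172 171 169 165 168 164 162 162 163 162 162 164 166
278 176 172 171 171 171 170 166 164 161 162 163 164 163 161 163
centroid 251.16582914572865 271.1467336683417 [0.5146 0.1209 0.06  ]
top 184.9110661451839 205.98
[... 341 characters left out ...]
55 154 145 123  96  86  90  99 116 130 140 141 137 124
205 150 155 153 141 116  83  67  76  97 119 135 141 140 135 119
206 151 155 150 139 112  76  70  89 116 132 139 141 141 136 114
207 153 155 149 136 108  80  79 101 125 139 142 141 140 137 113
208 152 153 149 138 121 108 108 119 132 141 141 139 140 134 110
209 154 151 150 144 142 140 138 140 141 140 140 140 137 131 108
210 155 154 150 148 148 149 150 150 149 144 141 139 138 128 102
211 153 151 149 149 148 151 153 154 150 145 142 138 137 125  98
212 155 152 149 148 148 151 154 154 150 146 140 140 136 117  91
213 151 149 149 146 149 151 154 155 150 146 141 139 134 114  83
centroid 183.84615384615384 205.70192307692307 [0.5129 0.1229 0.06  ]
```

Emit:
{"api": "drive_tool", "payload": {"targets": [{"dx": 0.15, "dy": -0.08, "dz": 0, "yaw": 0, "fingers": 1}, {"dx": 0.3, "dy": -0.17, "dz": 0, "yaw": 0, "fingers": 1}, {"dx": 0.35, "dy": -0.2, "dz": 0, "yaw": 0, "fingers": 1}, {"dx": 0.35, "dy": -0.2, "dz": 0, "yaw": 0, "fingers": 1}, {"dx": 0.35, "dy": -0.2, "dz": 0, "yaw": 0, "fingers": 1}, {"dx": 0.3, "dy": -0.16, "dz": 0, "yaw": 0, "fingers": 1}, {"dx": 0.2, "dy": -0.1, "dz": 0, "yaw": 0, "fingers": 1}, {"dx": 0.071, "dy": -0.031, "dz": 0, "yaw": 0, "fingers": 1}, {"dx": 0, "dy": 0, "dz": 0.2, "yaw": 0, "fingers": 1}, {"dx": 0, "dy": 0, "dz": 0.3, "yaw": 0, "fingers": 1}, {"dx": 0, "dy": 0, "dz": 0.15, "yaw": 0, "fingers": 1}, {"dx": 0, "dy": 0, "dz": 0, "yaw": 0, "fingers": 1}, {"dx": 0, "dy": 0, "dz": 0, "yaw": 0, "fingers": 1}]}}

```text
clock: 18.8
position: [0.512, 0.1204, 0.1503]
tool_rot: [-3.141, 0.0, 1.442]
force: [0.1, 0.5, 0.0]
grip_width: 0.0074
finger_force: 39.5
```

```bash
python3 - <<'E'
from h import *
np.set_printoptions(precision=4,suppress=True)
s=readout.observe();print(s['position'],s['force'])
S=grab_frame("scene");cv2.imwrite("pics/s8.png",S);g=cv2.cvtColor(S,cv2.COLOR_BGR2GRAY);C=cam("scene")
t=s['position']-[0,0,.0635];u,v=proj(*C,t);h=proj(*C,np.array([.513,.1207,.06]));print("tip",u,v,"hole",h)
iu,iv=round(u),round(v)
for r in range(iv-12,iv+18): print(r,' '.join('%3d'%g[r,c] for c in range(iu-12,iu+13)))
print(iu-12)
E
```

```text
[0.512  0.1204 0.1503] [0.0718 0.4767 0.0366]
tip 252.20961938304623 264.07860751984515 hole [251.9365 271.3841]
252  50  46  50  51  53  54  56  55  55  44  29  28  36  35  34  50  56  56  54  57  53  57  58  55  56
253 119  84  54  46  52  52  54  57  57  43  33  28  33  29  35  53  56  56  57  59  59  54  53  53  52
254 163 146 111  59  39  50  53  56  55  42  34  32  33  30  37  50  57  52  52  57  59  56  54  54  54
255 161 167 156 136  97  50  47  49  53  45  31  35  35  30  37  53  58  53  54  53  59  57  55  54  55
256 157 157 163 169 154 117  82  49  47  44  37  33  34  29  38  51  54  55  53  51  54  54  56  51  52
257 158 156 156 157 162 162 144 121  84  48  27  33  37  28  42  53  54  53  56  54  56  53  52  53  57
258 160 159 157 156 155 160 166 162 146 110  55  30  35  33  43  49  54  54  53  54  51  52  52  54  51
259 158 159 159 158 156 154 157 159 171 141  71  30  38  26  42  54  53  54  55  54  53  55  55  55  55
260 158 157 159 157 159 156 155 155 163 132  61  30  37  29  41  48  48  55  51  52  50  52  51  52  55
261 159 157 157 159 158 158 158 157 161 136  75  26
[... 1436 characters left out ...]
 168 168 171 159 132 105 135 164 166 165 167 167 169 172 172 175 176 174
276 142 160 172 175 173 172 173 172 171 170 170 163 151 156 167 163 164 163 165 167 168 171 175 182 153
277  93 116 147 170 177 174 175 174 173 171 169 167 167 166 164 162 163 162 162 163 164 167 174 165 115
278  89  86 103 130 159 175 176 173 173 172 172 170 169 165 163 164 162 165 162 163 164 169 164 122  75
279  90  90  87  84 110 141 159 173 175 174 173 172 172 169 167 164 163 162 163 163 167 164 129  86  74
280  88  92  90  86  87  93 116 147 173 176 174 172 172 172 170 168 165 165 162 165 170 149 100  74  74
281  88  90  90  91  91  89  86 101 132 157 174 176 173 172 172 172 169 167 165 167 159 122  80  76  76
240
```

The scene values put the point at (251.8,264.3), right above the hole at (251,271). I'll lower it.

Emit:
{"api": "drive_tool", "payload": {"targets": [{"dx": 0.004, "dy": 0.008, "dz": 0.15, "yaw": 0, "fingers": 1}, {"dx": 0, "dy": 0, "dz": 0.15, "yaw": 0, "fingers": 1}, {"dx": 0, "dy": 0, "dz": 0.1, "yaw": 0, "fingers": 1}, {"dx": 0, "dy": 0, "dz": 0, "yaw": 0, "fingers": 1}]}}

```text
clock: 19.25
position: [0.5127, 0.1207, 0.1099]
tool_rot: [-3.141, 0.0, 1.442]
force: [-0.2, -0.4, 0.3]
grip_width: 0.0072
finger_force: 39.5
```

Emit:
{"api": "drive_tool", "payload": {"targets": [{"dx": 0, "dy": 0, "dz": 0.1, "yaw": 0, "fingers": 1}, {"dx": 0, "dy": 0, "dz": 0.1, "yaw": 0, "fingers": 1}, {"dx": 0, "dy": 0, "dz": 0, "yaw": 0, "fingers": 1}]}}

```text
clock: 19.55
position: [0.5124, 0.1207, 0.0892]
tool_rot: [-3.14, 0.001, 1.442]
force: [0.3, -0.8, 0.0]
grip_width: 0.0078
finger_force: 39.5
```

Emit:
{"api": "drive_tool", "payload": {"targets": [{"dx": 0, "dy": 0, "dz": 0.1, "yaw": 0, "fingers": 1}, {"dx": 0, "dy": 0, "dz": 0.05, "yaw": 0, "fingers": 1}, {"dx": 0, "dy": 0, "dz": 0, "yaw": 0, "fingers": 1}]}}

```text
clock: 19.85
position: [0.5126, 0.1208, 0.0745]
tool_rot: [-3.141, 0.0, 1.442]
force: [0.4, -0.1, -0.5]
grip_width: 0.0074
finger_force: 39.5
```

In with no contact force. I'll open the fingers partway to stay clear of the neighbouring driver, then lift straight up.

Emit:
{"api": "drive_tool", "payload": {"targets": [{"dx": 0, "dy": 0, "dz": 0, "yaw": 0, "fingers": 0.7}, {"dx": 0, "dy": 0, "dz": 0, "yaw": 0, "fingers": 0.6}, {"dx": 0, "dy": 0, "dz": 0, "yaw": 0, "fingers": 0.6}, {"dx": 0, "dy": 0, "dz": 0, "yaw": 0, "fingers": 0.6}, {"dx": 0, "dy": 0, "dz": -0.2, "yaw": 0, "fingers": 0.6}, {"dx": 0, "dy": 0, "dz": -0.4, "yaw": 0, "fingers": 0.6}, {"dx": 0, "dy": 0, "dz": -0.5, "yaw": 0, "fingers": 0.6}, {"dx": -0.2, "dy": 0, "dz": -0.5, "yaw": 0, "fingers": 0.6}, {"dx": -0.3, "dy": 0, "dz": -0.1, "yaw": 0, "fingers": 0.6}, {"dx": 0, "dy": 0, "dz": 0, "yaw": 0, "fingers": 0.6}, {"dx": 0, "dy": 0, "dz": 0, "yaw": 0, "fingers": 0.6}, {"dx": 0, "dy": 0, "dz": 0, "yaw": 0, "fingers": 0.6}]}}

```text
clock: 21.05
position: [0.5065, 0.0733, 0.2413]
tool_rot: [-3.141, -0.0, 1.443]
force: [0.4, 0.3, -0.2]
grip_width: 0.0344
finger_force: 0.0
```

```bash
python3 - <<'E'
from h import *
np.set_printoptions(precision=4,suppress=True)
s=readout.observe();W=grab_frame("wrist");cv2.imwrite("pics/w9.png",W);C=cam("wrist",s)
print(s['position'],s['grip_width'],s['force'])
g=cv2.cvtColor(W,cv2.COLOR_BGR2GRAY);a=proj(*C,np.array([.513,.1205,.06]));b=proj(*C,np.array([.513,.1205,.117]));print("foot,top if upright",a,b)
u,v=map(int,(a+b)/2)
for r in range(v-18,v+20): print(r,''.join('#' if g[r,c]<45 else '+' if g[r,c]<80 else '.' for c in range(u-25,u+26)))
print(u-25)
E
```

```text
[0.5065 0.0733 0.2413] 0.03439531916904135 [ 0.448   0.3153 -0.154 ]
foot,top if upright [254.4856 132.0826] [254.6709 137.6119]
116 ++.................................................
117 ++.................................................
118 ++.................................................
119 ++.................................................
120 ++.................................................
121 ++.................................................
122 ++.................................................
123 ++.................................................
124 ++.................................................
125 ++.................................................
126 ++.................................................
127 ++.................................................
128 ++.................................................
129 +++....................++++........................
130 +++...................+###+........................
131 +++..................++###+........................
132 +++..................+####+........................
133 +++............
[... 460 characters left out ...]
........................
142 +++................+##+##+.........................
143 +++...............++++#+++.........................
144 +++................+++++++.........................
145 +++................++++++..........................
146 +++.................+++++..........................
147 +++................................................
148 +++................................................
149 +++................................................
150 +++................................................
151 ++++...............................................
152 +++++++++++++++++++++++++++++++++++++++++++++++++++
153 +++++++++++++++++++++++++++++++++++++++++++++++++++
229
```

The spudger is standing in its hole with a lean of about 7°, under the 17° limit, and the arm is clear. I'll hand in.

```bash
python3 -c "
from workcell import workorder
print(workorder.job_done())"
```

```text
the job is handed in; nothing more can be done
None
```

I closed and locked the gauge, pressed zero fully down with the spudger's point, stood the spudger back in its hole (leaning about 7°), and handed the job in at about 21 s; no verdict was returned.

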